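# Clamp the coffee jar and unscrew its cap

## Task

The coffee jar is about to be refilled from the pouch. Brace it by turning the dial of the jar clamp clockwise to its two-dot mark (not on to three dots, which is too hard for glass), then unscrew the jar's cap anticlockwise until its threads let go, without the jar turning in the clamp or being pulled out of it, and lift the cap off. Finish still holding the cap level in the gripper, centred about 3 cm above the mouth of the jar, touching nothing else, and leave the mug, the pouch and the spice jar where they stand.

Things in the scene. Friction and masses are not known exactly. Their poses are not given: they have to be found in the camera images.
- jar_clamp: one-hand jar clamp fixed to the worktop: wooden board 96 x 272 x 12 mm, origin under its centre, z up, long side along y. A grey housing (78 x 88 mm, top 45 mm above the worktop) at its -y end carries the dial at y = -77.5 mm. White marks round the dial: a ring (open) towards -x, then, clockwise from above, one, two and three dots in rows that point at its axis, 0.5 rad apart
- clamp_seat (a point): top of the clamp's board, 12 mm above the worktop, where the jar stands between two black rubber V jaws (tops 55 mm above the worktop): one fixed on the clamp's +y side, one sprung on its -y side, which the dial pushes along +y. Two dots hold the jar firmly; with the dial open the jar stands loose
- dial (a joint): angle of the clamp's dial, rad, growing clockwise from above: 0 = ring (open, its start), 0.5 = one dot, 1.0 = two dots (for glass jars), 1.5 = three dots. It clicks into each mark: when let go it is drawn to the nearest one and stays there. Turning it takes up to about 0.4 N m
- dial_grip (a point): point on the dial's vertical axis, halfway up its orange grip bar, 68 mm above the worktop. The bar is 50 mm long along this point's x axis, 14 mm thick along its y, 28 mm high (top 81 mm above the worktop); a white pointer line on it looks along the point's -x. A black disc 56 mm across lies below the bar. Turns with the dial
- cap_centre (a point): centre (halfway up) of the black knurled cap, 62 mm across, 20 mm high, z along its axis; its top starts 118 mm above the worktop. Screwed home: three lugs in it lie under three thread starts of the jar and a rubber seal presses it up, so it takes about 0.3 N m to turn and cannot be pulled straight off. Weighs about 35 g
- cap_underside (a point): centre of the cap's open lower edge, 10 mm below its centre, z along the cap's axis. Turned anticlockwise from above relative to the jar, the cap rises 2 mm and its lugs come free after 1.0 to 1.1 rad; up to about 1.5 rad it lifts straight off; beyond that the lugs meet the next thread stops and would drag the jar round
- jar_mouth (a point): centre of the jar's rim, 100 mm above its bottom, z up. Brown glass jar 66 mm across with a cream label, about 0.42 kg; unless clamped it turns with the cap. Its shoulder is narrower than the cap to 15 mm below the cap's edge. With the cap on, the cap's lower edge is 14.5 mm below this point
- jar_label (a point): point on the jar's side, 33 mm from its axis and 35 mm above its bottom; turns with the jar
- mug_mid (a point): white mug with a handle, 92 x 127 x 95 mm, loose; point halfway up
- refill_pouch_mid (a point): upright blue pouch, 32 x 62 x 152 mm, loose; point halfway up
- spice_jar_mid (a point): small spice jar with an orange cap, 36 mm across, 81 mm high, loose; point halfway up

How it is judged (in metres and radians):
On the way, in this order (a step that is already met when the one before it is completed fails the run):
1. the dial stands at two dots, with the cap still on the jar (value of joint dial between 0.85 and 1.15 rad and z of cap_underside in the frame of jar_mouth below -0.01 m), for 0.3 s.
2. the cap is off the thread and carried by the fingers (z of cap_underside in the frame of jar_mouth above 0.002 m and contact force between the fingers and cap above 1 N and contact force between cap and jar below 0.1 N), for 0.1 s.
At the end, for the whole second after the job is handed in: cap held by the fingers, still, level (0.2 rad), free of jar and clamp, its edge 12 to 55 mm above the rim and within 15 mm of the jar axis; dial at 0.85 to 1.15; jar upright on the board, raised under 5 mm, its side moved under 20 mm; mug, pouch and spice jar moved under 30 mm (z of cap_underside in the frame of jar_mouth between 0.012 and 0.055 m and horizontal distance between cap_centre and jar_mouth below 0.015 m and angle between cap_centre's own z axis and vertical below 0.2 rad and contact force between the fingers and cap above 1 N and contact force between cap and jar below 0.05 N and contact force between cap and jar_clamp below 0.05 N and linear speed of cap below 0.03 m/s and value of joint dial between 0.85 and 1.15 rad and z of jar_mouth in the frame of jar_clamp below 0.117 m and angle between jar_mouth's own z axis and vertical below 0.12 rad and distance of jar_label from where it was at the start of the episode below 0.02 m and distance of each of mug_mid, refill_pouch_mid, spice_jar_mid from where it was at the start of the episode below 0.03 m); the arm keeps its last pose, push and grip.
It fails at once if the dial is turned on towards three dots (over 1.3 rad) (value of joint dial above 1.3 rad).
It fails at once if the jar turns or is dragged: its side moves more than 25 mm (distance of jar_label from where it was at the start of the episode above 0.025 m).
It fails at once if the jar is pulled up out of the clamp by more than 12 mm (z of jar_mouth in the frame of jar_clamp above 0.124 m).
It fails at once if the mug, the pouch or the spice jar is knocked more than 40 mm or tipped (distance of any of mug_mid, refill_pouch_mid, spice_jar_mid from where it was at the start of the episode above 0.04 m or angle between any of mug_mid, refill_pouch_mid, spice_jar_mid's own z axis and vertical above 0.5 rad).
It also fails if it takes over 45 s, if anything falls off the work surface, if the arm or the gripper's body presses on something with over 40 N, if the wrist force passes 120 N, or if a joint passes its speed limit or range.

## Robot

A 7-joint arm with a two-finger parallel gripper is mounted at the origin on a cart in front of the work surface, level with it; the furniture and walls round the work are solid. World frame = base frame: x ahead of the robot, y to its left, z up, the work surface at z = 0. Lengths are in mm, angles in rad, forces in N, time in s.
With the tool pointing down it reaches from about 400 to 875 mm from the base axis. Payload 4.4 kg.
Tool frame: the origin (TCP) lies midway between the tips of the shut fingers; the grasp point (between the pads) lies 19 mm behind it (ctrl.grip_point_offset is the distance from the TCP to the grasp point, in mm); z points along the fingers, x is the direction in which the jaws open and shut, and the axes are right-handed (so a half turn about z gives the same grasp; the last joint's range is limited). The gripper opens to 85 mm and grips with 20 to 120 N. Pads are 22 mm wide; open, the fingers measure 114 mm over their backs; the gripper's body (76 mm by 85 mm) begins 54 mm behind the grasp point. The pads swing forward as they close: fully open they stand 13 mm farther back than shut.
Start: joints at [1.07, 0.628, 0.038, 1.517, -0.027, 0.996, -0.02], TCP at [273.827, -589.522, 231.313] pointing down, gripper open.
Joint ranges: [-3.06, 3.06], [-0.37, 2.12], [-1.25, 1.32], [0.18, 2.47], [-1.1, 4.24], [0.23, 1.98], [-2.94, 2.94]. Speed limits (rad/s): [2.57, 2.57, 3.14, 3.14, 3.14, 3.14, 3.14].

## Interface

Orientations are given as [roll, pitch, yaw] about the fixed x, y, z axes, in that order (R = Rz(yaw) Ry(pitch) Rx(roll)).
In Python, from cell import ctrl, viewer gives the robot as it stands.
- The arm moves only by the tool apply_moves, never from a script. Its argument "series" is a list that holds one entry, the list of rows, each a list of 6 numbers: the shift along the tool's x, y, z normalised to -1 to 1, where 1 is 50 mm, then the turn, a rotation vector about the tool's x, y, z normalised to -1 to 1, where 1 is 6 degrees. In form: [[[tx, ty, tz, rx, ry, rz], ...]]. A call has exactly 5 rows; each row shifts and turns the commanded pose from where the row before left it, along the tool's axes as they then stand; what a row does not reach is not made up. A row lasts 1/8 s, in which the tool goes at most 62.5 mm and 10.7 degrees, less where a joint would pass 70% of its speed; a pose out of reach is approached as far as the arm can. A call with a number of a shift or a turn outside -1 to 1 is refused whole. A call with a gripper value outside its range is refused whole. "claw" is the gripper command: -1 is shut, 1 is fully open, values between are in proportion, set as the call begins (left out, the last holds). The fingers move at their own pace and stop on an object; the grip force is fixed at half the most. Time passes only in rows, so rows that do not move let the fingers close, or fill a call up. It gives the time, the measured TCP pose, the force and the opening at its end, in the units of the state.
- ctrl.read_state(): the state, without advancing time (a new reading comes with each control period).
- viewer.get_image(name): name is "side" or "top" or "wrist"; returns the picture (384x512x3 uint8, blue, green, red); there is no depth.
- viewer.camera_info(name): a dict with "K" (3x3 intrinsics, pixels), "distortion" ([k1, k2, p1, p2, k3] as OpenCV has them; the pictures are not rectified), "R" (3x3) and "t" (3): a world point X has camera coordinates R X + t. Camera axes: x right, y down, z forward; pixel columns grow to the right and rows downward; lengths in mm; the calibration is good to about 2 mm. A picture is of the moment at which its call begins: read the wrist's pose just before it. camera_info takes no time and is no camera call; for the wrist camera it gives the pose at the moment of the call.
- ctrl.finish_job(): hands the job in, once; it reports no verdict.
Trained networks look in the newest picture that a camera, given by its name, has taken for a name from the list of things; names that differ only in an ending like _2 or _b are one class to them, and where a whole thing is asked for, a point or a joint stands for the part that bears it (a point fixed in the world has none). Each returns a list of dicts, best first, with "score" (0 to 1); they miss things now and then, are a little off and sometimes report something else, mostly with a low value. They report only what shows in the picture. A call takes as long as a camera call.
- viewer.find_in(camera, label): "location" ([column, row] as shares, 0 to 1, of the picture: columns of its width, rows of its height, amid what is visible of it).
The state is a dict: "clock": time; "qpos": joint angles; "qd": joint speeds; "tau": joint torques, N m; "eef_pos": TCP position; "tool_rot": TCP orientation; "force": force on the tool from outside, world axes, zero at the start; "torque": the same for the moment, N m; "width": finger opening in mm.
Only numpy, scipy, OpenCV 4.12 (cv2) and the standard library are available. Lean on these libraries where they do the work, as an engineer would, in place of code of your own. Each camera call takes 0.05 s, during which the arm holds its last target. There are 200 camera calls.

## Working session

There is one attempt and no reset: what is moved stays moved. The work goes in short steps, Python scripts to look and compute and a tool call to move; the robot and the scene stay as the last step left them, time stands still between calls to the robot, and variables do not carry over. Pictures are saved under pics/ and viewed, about 8 in all and at most 12, crops included, and the job is handed in when it is done.

Besides the shell and the picture viewer there is one more tool, called after ">>>" as name([rows], argument=value, ...), one row to a line, values as JSON. apply_moves: Moves the arm, as the interface text tells. Scaled input: -1 to 1 covers 50 mm each way for a shift and 6 degrees each way for a turn. Its arguments: {"type":"object","properties":{"series":{"type":"array","items":{"type":"array","items":{"type":"array","items":{"type":"number"}}}},"claw":{"type":"number"}},"required":["series"]}

```bash
mkdir -p pics; ls
python3 - <<'E'
from cell import ctrl, viewer
import cv2,numpy as np
print(ctrl.read_state())
ims=[]
for n in ["side","top"]:
    im=viewer.get_image(n); ims.append(im)
    i=viewer.camera_info(n); print(n,np.round(i["K"],1).tolist(),np.round(i["distortion"],3).tolist(),np.round(i["R"],3).tolist(),np.round(i["t"],0).tolist())
    for l in ["jar_clamp","dial_grip","cap_centre","jar_label","mug_mid","refill_pouch_mid","spice_jar_mid"]:
        print(l,[(np.round(np.array(d["location"])*[512,384],0).tolist(),round(d["score"],2)) for d in viewer.find_in(n,l)[:2]])
cv2.imwrite("pics/a.png",cv2.resize(np.vstack(ims),None,fx=.78,fy=.78)) 
cv2.imwrite("pics/side.png",ims[0]);cv2.imwrite("pics/top.png",cv2.resize(ims[1],(768,576)))
E
```

```text
pics
{'clock': 0.0, 'qpos': array([ 1.07021733,  0.62933314,  0.03843178,  1.51836275, -0.02702196,
        0.99629405, -0.01999944]), 'qd': array([ 6.23554788e-04,  5.41163266e-04, -3.17190916e-05,  9.32819295e-04,
        4.89382368e-04, -5.48688378e-05,  8.99562645e-04]), 'tau': array([ 1.05508570e-03, -5.63378727e+01,  1.22606557e+00, -1.93445259e+01,
        1.08968068e-02,  1.04820920e-02,  7.54333342e-07]), 'eef_pos': array([ 273.56311293, -588.9463492 ,  230.39898866]), 'tool_rot': array([-3.14159230e+00,  1.87991664e-03, -1.13602037e+00]), 'force': array([-0.00596716,  0.01465347, -0.03855052]), 'torque': array([0.01257055, 0.02049904, 0.06101009]), 'width': 85.78726075182246}
side [[482.7, 0.0, 261.3], [0.0, 482.7, 188.2], [0.0, 0.0, 1.0]] [-0.125, 0.0, 0.0, 0.0, 0.0] [[0.935, -0.354, -0.02], [-0.226, -0.551, -0.803], [0.273, 0.756, -0.595]] [-524.0, 132.0, 1287.0]
jar_clamp [([293.0, 213.0], 0.66)]
dial_grip [([296.0, 215.0], 0.82), ([324.0, 305.0], 0.37)]
cap_centre [([279.0, 167.0], 0.56)]
jar_label [([276.0, 182.0], 0.85)]
mug_mid [([257.0, 133.0], 0.62)]
refill_pouch_mid [([324.0, 303.0], 0.58)]
spice_jar_mid [([254.0, 274.0], 0.62)]
top [[413.4, 0.0, 256.1], [0.0, 413.4, 194.5], [0.0, 0.0, 1.0]] [-0.012, 0.0, 0.0, 0.0, 0.0] [[-0.013, -1.0, -0.003], [-0.994, 0.013, -0.109], [0.109, 0.001, -0.994]] [-120.0, 533.0, 1463.0]
jar_clamp [([256.0, 180.0], 0.62)]
dial_grip [([271.0, 179.0], 0.61)]
cap_centre [([231.0, 175.0], 0.61)]
jar_label [([236.0, 185.0], 0.58)]
mug_mid [([151.0, 166.0], 0.75)]
refill_pouch_mid [([363.0, 200.0], 0.6)]
spice_jar_mid [([320.0, 226.0], 0.47)]
```

View pics/top.png

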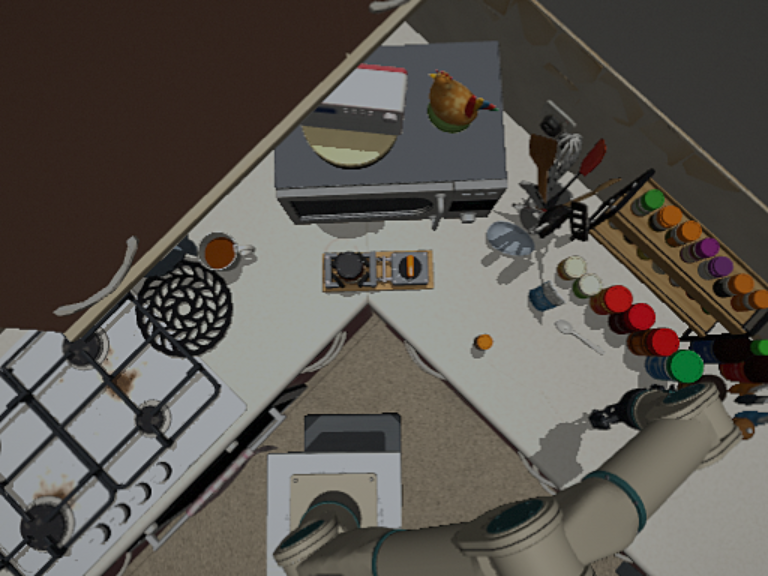

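View pics/side.png

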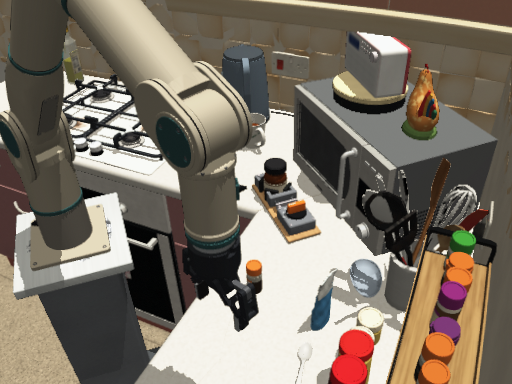

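```bash
cat > h.py <<'E'
from cell import ctrl, viewer
import cv2,numpy as np
from scipy.spatial.transform import Rotation as Ro
def px(cam,uv,z,info=None):
    i=info or viewer.camera_info(cam); K,D,R,t=[np.array(i[k],float) for k in("K","distortion","R","t")]
    p=cv2.undistortPoints(np.array([[uv]],float),K,D)[0,0]
    d=R.T@np.array([p[0],p[1],1]); c=-R.T@t.ravel()
    return c+d*(z-c[2])/d[2]
def st():
    s=ctrl.read_state(); print(round(s["clock"],2),np.round(s["eef_pos"],1),np.round(s["tool_rot"],3),"F",np.round(s["force"],1),"M",np.round(s["torque"],2),"w",round(s["width"],1),"q",np.round(s["qpos"],2)); return s
def toolto(target,yaw=None):
    s=ctrl.read_state(); R=Ro.from_euler("xyz",s["tool_rot"]).as_matrix()
    print("rows total shift/50:",np.round(R.T@(np.array(target)-s["eef_pos"])/50,2))
    if yaw is not None:
        Rt=Ro.from_euler("xyz",[np.pi,0,yaw]).as_matrix(); print("rot/6deg:",np.round(np.degrees(Ro.from_matrix(R.T@Rt).as_rotvec())/6,2))
E
python3 - <<'E'
from h import *
for n,cam,uv,z in [("dial","top",(273,178),81),("dial","side",(296,209),81),("cap","top",(232,175.5),118),("cap","side",(276,163),118),("mug","top",(147,168),95),("pouch","top",(363,198),150),("pouch","side",(320,328),0),("spice","top",(323,228),81),
 ("board TL","top",(216,168),12),("board BL","top",(216,194),12),("board TR","top",(289,167),12),("board BR","top",(289,193),12),("oven front","top",(260,146),80)]:
    print(n,cam,np.round(px(cam,uv,z)[:2]))
im=viewer.get_image("top"); cv2.imwrite("pics/t2.png",cv2.resize(im[150:210,200:300],(800,480),interpolation=cv2.INTER_CUBIC))
E
```

```text
dial top [ 583. -187.]
dial side [ 577. -212.]
cap top [588. -46.]
cap side [589. -47.]
mug top [622. 251.]
pouch top [ 502. -481.]
pouch side [ 501. -517.]
spice top [ 407. -357.]
board TL top [634.  19.]
board BL top [538.  19.]
board TR top [ 634. -249.]
board BR top [ 538. -247.]
oven front top [ 698. -143.]
```

View pics/t2.png

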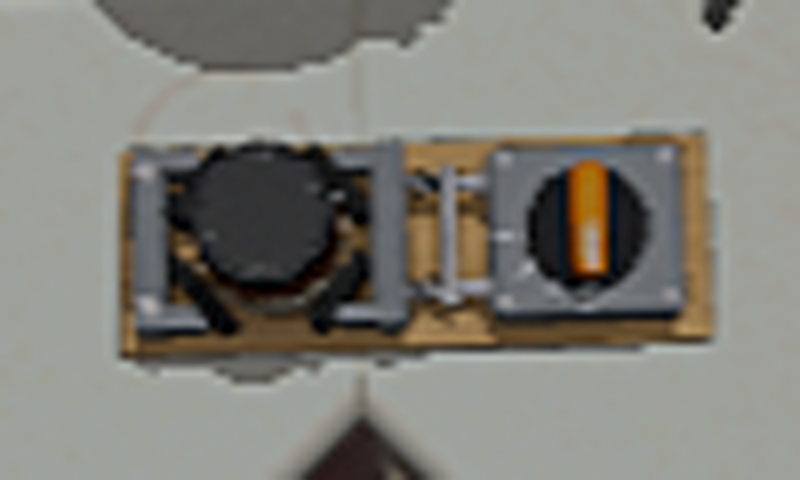

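Run:
```python
from h import *
toolto([585,-189,200],-1.571+.02)
```

```text
rows total shift/50: [-4.64 -9.02  0.63]
rot/6deg: [-0.   -0.    3.96]
```

>>> apply_moves([
  [[-0.46,-0.9,0.06,0,0,0],[-0.46,-0.9,0.06,0,0,0],[-0.46,-0.9,0.06,0,0,0],[-0.46,-0.9,0.06,0,0,0],[-0.46,-0.9,0.06,0,0,0]],
], claw=0)

```text
clock: 1.48
eef_pos: [430.4, -389.2, 216.5]
tool_rot: [-3.141, -0.001, -1.136]
force: [0.1, 0.6, 0.5]
width: 42.2
```

>>> apply_moves([
  [[-0.46,-0.9,0.06,0,0,0],[-0.46,-0.9,0.06,0,0,0],[-0.46,-0.9,0.06,0,0,0],[-0.46,-0.9,0.06,0,0,0],[-0.46,-0.9,0.06,0,0,0]],
])

```text
clock: 2.1
eef_pos: [586.1, -190.1, 201.4]
tool_rot: [-3.141, -0.0, -1.136]
force: [0.2, -0.1, 0.2]
width: 42.4
```

>>> apply_moves([
  [[0,0,0,0,0,1],[0,0,0,0,0,1],[0,0,0,0,0,1],[0,0,0,0,0,0.96],[0,0,0,0,0,0]],
])

```text
clock: 2.72
eef_pos: [585.2, -191.3, 201.4]
tool_rot: [-3.142, -0.0, -1.55]
force: [0.4, -0.3, -0.5]
width: 43.0
```

Run:
```python
from h import *
st(); i=viewer.camera_info("wrist"); im=viewer.get_image("wrist"); cv2.imwrite("pics/w1.png",im)
for l,z in [("dial_grip",68),("cap_centre",118),("jar_clamp",30)]:
    for d in viewer.find_in("wrist",l)[:2]:
        uv=np.array(d["location"])*[512,384]; print(l,round(d["score"],2),np.round(uv),np.round(px("wrist",uv,z,i)))
st()
```

```text
2.73 [ 585.2 -191.3  201.4] [-3.142 -0.    -1.55 ] F [ 0.4 -0.3 -0.5] M [ 0.04 -0.   -0.02] w 43.0 q [ 0.17  0.62  0.16  1.65 -0.12  0.88 -1.17]
dial_grip 0.88 [255. 173.] [ 594. -188.   68.]
cap_centre 0.63 [ 98. 192.] [589. -52. 118.]
cap_centre 0.42 [134. 168.] [610. -87. 118.]
jar_clamp 0.62 [213. 158.] [ 601. -141.   30.]
2.92 [ 585.1 -191.4  201.3] [-3.142  0.    -1.55 ] F [-0.3  0.5  0.5] M [-0.06  0.   -0.02] w 43.0 q [ 0.17  0.62  0.16  1.65 -0.12  0.88 -1.17]
```

View pics/w1.png

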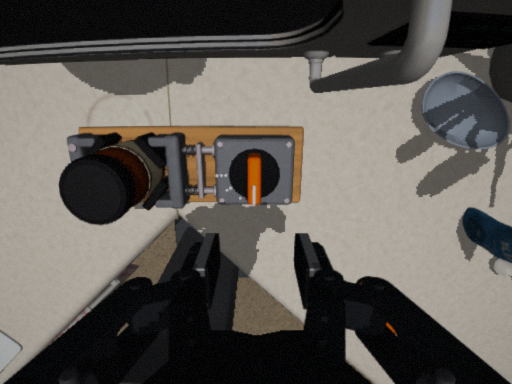

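Run:
```python
from h import *
i=viewer.camera_info("wrist")
for n,uv,z in [("far",(254.5,152),81),("near",(254.5,202),81),("house TL",(216,136),45),("house TR",(294,137),45),("house BR",(293,204),45),("house BL",(218,204),45),("cap",(98,187),118),("capL",(60,187),118),("capR",(135,187),118)]: print(n,np.round(px("wrist",uv,z,i)))
im=cv2.imread("pics/w1.png"); cv2.imwrite("pics/w1c.png",cv2.resize(im[115:235,40:310],(800,356),interpolation=cv2.INTER_CUBIC))
```

```text
far [ 619. -188.   81.]
near [ 568. -189.   81.]
house TL [ 628. -146.   45.]
house TR [ 629. -229.   45.]
house BR [ 553. -233.   45.]
house BL [ 551. -147.   45.]
cap [593. -53. 118.]
capL [592. -19. 118.]
capR [593. -86. 118.]
```

View pics/w1c.png

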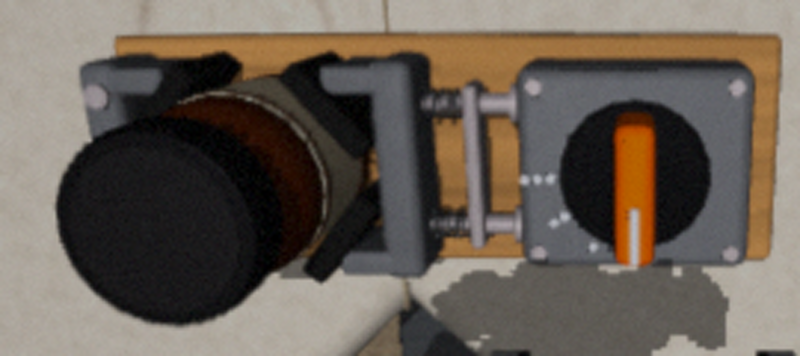

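>>> apply_moves([
  [[-0.05,-0.1,0.9,0,0,0],[0,0,0.9,0,0,0],[0,0,0.7,0,0,0],[0,0,0.38,0,0,0],[0,0,0,0,0,0]],
])

```text
clock: 3.55
eef_pos: [589.4, -188.7, 56.4]
tool_rot: [3.14, 0.001, -1.551]
force: [-0.4, -0.3, 0.8]
width: 42.8
```

>>> apply_moves([
  [[0,0,0,0,0,0],[0,0,0,0,0,0],[0,0,0,0,0,0],[0,0,0,0,0,0],[0,0,0,0,0,0]],
], claw=-1)

```text
clock: 4.18
eef_pos: [591.3, -188.3, 59.2]
tool_rot: [-3.139, 0.0, -1.55]
force: [-1.5, 1.7, 6.5]
width: 12.3
```

Run:
```python
from h import *
st()
```

```text
4.17 [ 591.3 -188.3   59.2] [-3.139  0.    -1.55 ] F [-1.5  1.7  6.5] M [ 0.4   0.2  -0.08] w 12.3 q [ 0.19  0.81  0.12  1.74 -0.15  0.6  -1.15]
```

>>> apply_moves([
  [[0,0,-0.06,0,0,1],[0,0,0,0,0,1],[0,0,0,0,0,1],[0,0,0,0,0,1],[0,0,0,0,0,1]],
])

```text
clock: 4.8
eef_pos: [590.7, -189.9, 59.4]
tool_rot: [-3.139, -0.001, -2.077]
force: [3.8, -3.6, -14.1]
width: 12.8
```

Run:
```python
from h import *
st()
```

```text
4.8 [ 590.7 -189.9   59.4] [-3.139e+00 -1.000e-03 -2.077e+00] F [  3.8  -3.6 -14.1] M [-0.78 -0.81  0.15] w 12.8 q [ 0.11  0.82  0.26  1.74 -0.33  0.62 -1.52]
```

>>> apply_moves([
  [[0,0,0,0,0,1],[0,0,0,0,0,1],[0,0,0,0,0,1],[0,0,0,0,0,1],[0,0,0,0,0,0.6]],
])

```text
clock: 5.42
eef_pos: [589.7, -191.0, 59.4]
tool_rot: [-3.138, -0.002, -2.558]
force: [1.7, -5.3, -13.1]
width: 12.7
```

>>> apply_moves([
  [[0,0,0,0,0,0],[0,0,0,0,0,0],[0,0,0,0,0,0],[0,0,0,0,0,0],[0,0,0,0,0,0]],
], claw=0)

```text
clock: 6.05
eef_pos: [590.2, -188.7, 60.5]
tool_rot: [-3.141, 0.0, -2.556]
force: [0.5, -0.8, 0.6]
width: 42.8
```

>>> apply_moves([
  [[0,0,-0.8,0,0,0],[0,0,-0.8,0,0,0],[0,0,-0.8,0,0,0],[0,0,-0.6,0,0,0],[0,0,0,0,0,0]],
], claw=1)

```text
clock: 6.68
eef_pos: [591.5, -189.5, 213.0]
tool_rot: [-3.138, 0.003, -2.556]
force: [0.7, 0.1, -0.5]
width: 85.3
```

Run:
```python
from h import *
st(); i=viewer.camera_info("wrist"); im=viewer.get_image("wrist"); cv2.imwrite("pics/w2.png",im)
for l,z in [("dial_grip",68),("cap_centre",108)]:
    for d in viewer.find_in("wrist",l)[:2]:
        uv=np.array(d["location"])*[512,384]; print(l,round(d["score"],2),np.round(uv),np.round(px("wrist",uv,z,i)))
import pickle; pickle.dump(i,open("w2.pkl","wb"))
```

```text
6.67 [ 591.5 -189.5  213. ] [-3.138e+00  3.000e-03 -2.556e+00] F [ 0.7  0.1 -0.5] M [ 0.01 -0.03  0.  ] w 85.3 q [-0.04  0.65  0.5   1.64 -0.37  0.94 -1.96]
dial_grip 0.65 [192. 298.] [574. -13.  68.]
dial_grip 0.64 [259. 175.] [ 593. -194.   68.]
cap_centre 0.96 [190. 303.] [582. -41. 108.]
```

View pics/w2.png

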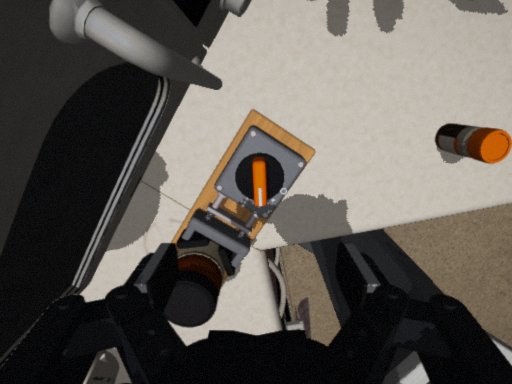

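Run:
```python
from h import *
import pickle
i=pickle.load(open("w2.pkl","rb"))
im=cv2.imread("pics/w2.png"); h=cv2.cvtColor(im,cv2.COLOR_BGR2HSV)
m=cv2.inRange(h,(5,150,120),(20,255,255)); m[:140]=0;m[220:]=0;m[:,:230]=0;m[:,290:]=0
p=cv2.findNonZero(m); r=cv2.minAreaRect(p); print(r,len(p))
b=cv2.boxPoints(r); b=sorted(b.tolist(),key=lambda q:q[1])
f=np.mean(b[:2],0); n=np.mean(b[2:],0); A=px("",f,81,i);B=px("",n,81,i); v=B-A; print(A,B,"cw angle from -x", np.arctan2(v[1],-v[0]))
# earlier image
m=cv2.inRange(cv2.cvtColor(im,cv2.COLOR_BGR2GRAY),0,28); m[:255]=0; 
print("cap top centre", np.round(px("",(190,303),118,i)), np.round(px("",(193,305),118,i)))
cv2.imwrite("pics/w2c.png",cv2.resize(im[140:340,140:330],(760,800)[:2] if 0 else (570,600),interpolation=cv2.INTER_CUBIC))
```

```text
((259.5, 176.0), (72.0, 59.0), 90.0) 574
[ 614.12143912 -225.92818346   81.        ] [ 571.82731815 -162.6351945    81.        ] cw angle from -x 0.9817138679707297
cap top centre [584. -49. 118.] [580. -48. 118.]
```

View pics/w2c.png

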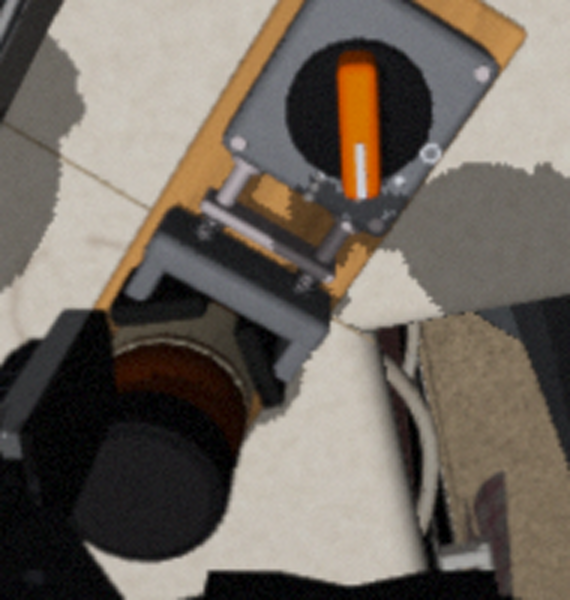

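Run:
```python
from h import *
toolto([588,-46.5,213],-2.556)
```

```text
rows total shift/50: [-1.54  2.38 -0.07]
rot/6deg: [ 0.01 -0.01  0.  ]
```

>>> apply_moves([
  [[-0.5,0.78,0,0,0,0],[-0.5,0.78,0,0,0,0],[-0.5,0.78,0,0,0,0],[-0.04,0.04,0,0,0,0],[0,0,0,0,0,0]],
])

```text
clock: 7.45
eef_pos: [587.9, -47.3, 209.4]
tool_rot: [3.141, -0.002, -2.556]
force: [0.1, -0.0, 0.4]
width: 85.6
```

Run:
```python
from h import *
st(); i=viewer.camera_info("wrist"); im=viewer.get_image("wrist")
for c,z in [("wrist",108),("top",108),("side",108)]:
    if c!="wrist": viewer.get_image(c)
    for l in ["cap_centre"]:
      for d in viewer.find_in(c,l)[:2]:
        uv=np.array(d["location"])*[512,384]; print(c,l,round(d["score"],2),np.round(uv),np.round(px(c,uv,z,i if c=="wrist" else None)),)
cv2.imwrite("pics/w3.png",im); toolto([588,-46.5,84])
```

```text
7.45 [587.9 -47.3 209.4] [ 3.141e+00 -2.000e-03 -2.556e+00] F [ 0.1 -0.   0.4] M [-0.03  0.   -0.  ] w 85.6 q [-0.29  0.62  0.52  1.72 -0.37  0.9  -2.17]
wrist cap_centre 0.75 [257. 197.] [585. -42. 108.]
top cap_centre 0.48 [230. 180.] [573. -39. 108.]
side cap_centre 0.55 [278. 179.] [ 570. -109.  108.]
side cap_centre 0.52 [277. 165.] [595. -43. 108.]
rows total shift/50: [-0.02  0.03  2.53]
```

View pics/w3.png

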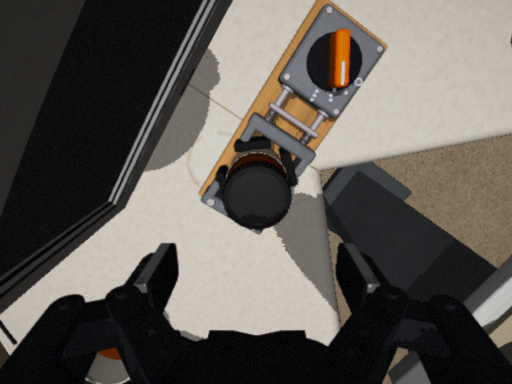

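Run:
```python
from h import *
i=viewer.camera_info("wrist")
A=px("",(257.5,194),118,i);print(np.round(A,1)); toolto([A[0],A[1],84])
```

```text
[588.6 -48.2 118. ]
rows total shift/50: [-0.01 -0.    2.53]
```

>>> apply_moves([
  [[0,0,0.7,0,0,0],[0,0,0.7,0,0,0],[0,0,0.7,0,0,0],[0,0,0.4,0,0,0],[0,0,0,0,0,0]],
])

```text
clock: 8.38
eef_pos: [587.2, -47.5, 83.9]
tool_rot: [3.14, -0.003, -2.557]
force: [0.6, -0.2, 1.6]
width: 85.3
```

>>> apply_moves([
  [[0,0,0,0,0,0],[0,0,0,0,0,0],[0,0,0,0,0,0],[0,0,0,0,0,0],[0,0,0,0,0,0]],
], claw=-1)

```text
clock: 9.0
eef_pos: [589.0, -47.7, 86.9]
tool_rot: [-3.14, 0.001, -2.556]
force: [-2.2, -1.3, 6.7]
width: 60.9
```

Run:
```python
from h import *
st()
```

```text
9.0 [589.  -47.7  86.9] [-3.140e+00  1.000e-03 -2.556e+00] F [-2.2 -1.3  6.7] M [-0.18  0.46  0.03] w 60.9 q [-0.22  0.77  0.41  1.82 -0.48  0.65 -2.08]
```

>>> apply_moves([
  [[0,0,-0.01,0,0,-0.8],[0,0,0,0,0,-0.8],[0,0,0,0,0,-0.8],[0,0,0,0,0,-0.8],[0,0,0,0,0,-0.8]],
])

```text
clock: 9.62
eef_pos: [590.6, -47.0, 87.6]
tool_rot: [-3.137, 0.003, -2.135]
force: [0.5, 0.6, 5.5]
width: 60.7
```

Run:
```python
from h import *
st(); im=viewer.get_image("wrist"); cv2.imwrite("pics/w4.png",im)
```

```text
9.62 [590.6 -47.   87.6] [-3.137e+00  3.000e-03 -2.135e+00] F [0.5 0.6 5.5] M [ 0.   -0.08 -0.16] w 60.7 q [-0.15  0.75  0.3   1.81 -0.35  0.62 -1.78]
```

View pics/w4.png

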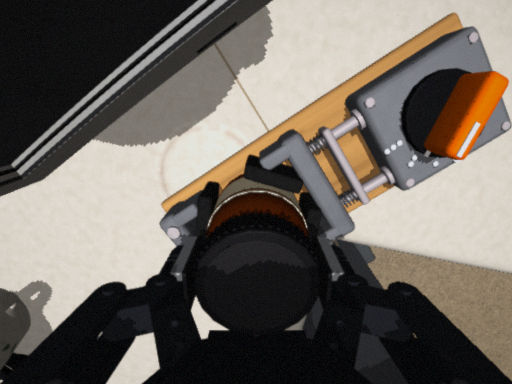

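>>> apply_moves([
  [[0,0,-0.01,0,0,-0.8],[0,0,0,0,0,-0.8],[0,0,-0.01,0,0,-0.8],[0,0,0,0,0,-0.8],[0,0,-0.01,0,0,-0.8]],
])

```text
clock: 10.3
eef_pos: [590.8, -45.8, 88.5]
tool_rot: [-3.137, 0.002, -1.717]
force: [2.4, 2.4, -2.0]
width: 61.0
```

>>> apply_moves([
  [[0,0,0,0,0,-0.8],[0,0,0,0,0,-0.8],[0,0,0,0,0,-0.8],[0,0,0,0,0,-0.8],[0,0,0,0,0,-0.8]],
])

```text
clock: 10.92
eef_pos: [590.8, -43.6, 88.9]
tool_rot: [-3.136, 0.002, -1.296]
force: [1.0, 6.6, 4.9]
width: 60.9
```

Run:
```python
from h import *
st(); im=viewer.get_image("wrist"); cv2.imwrite("pics/w5.png",im)
```

```text
10.93 [590.8 -43.6  88.9] [-3.136e+00  2.000e-03 -1.296e+00] F [1.  6.6 4.9] M [ 1.34 -0.26 -0.12] w 60.9 q [-0.01  0.73  0.07  1.81 -0.09  0.6  -1.19]
```

View pics/w5.png

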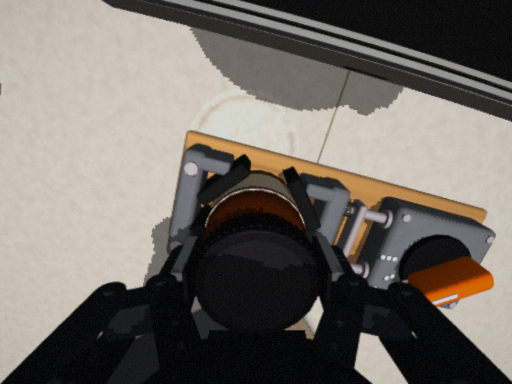

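>>> apply_moves([
  [[0,0,-0.05,0,0,0],[0,0,-0.05,0,0,0],[0,0,-0.05,0,0,0],[0,0,0,0,0,0],[0,0,0,0,0,0]],
])

```text
clock: 11.6
eef_pos: [590.2, -44.2, 95.6]
tool_rot: [-3.137, 0.002, -1.298]
force: [2.3, 5.2, -0.6]
width: 60.8
```

Run:
```python
from h import *
st()
```

```text
11.6 [590.2 -44.2  95.6] [-3.137e+00  2.000e-03 -1.298e+00] F [ 2.3  5.2 -0.6] M [ 1.06 -0.43  0.08] w 60.8 q [-0.01  0.72  0.07  1.8  -0.08  0.61 -1.19]
```

>>> apply_moves([
  [[0,0,-0.1,0,0,0],[0,0,-0.15,0,0,0],[0,0,-0.2,0,0,0],[0,0,-0.2,0,0,0],[0,0,-0.07,0,0,0]],
])

```text
clock: 12.22
eef_pos: [588.9, -47.3, 132.0]
tool_rot: [-3.14, -0.001, -1.3]
force: [1.0, -0.1, -0.4]
width: 61.0
```

>>> apply_moves([
  [[0,0,0,0,0,0],[0,0,0,0,0,0],[0,0,0,0,0,0],[0,0,0,0,0,0],[0,0,0,0,0,0]],
])

```text
clock: 12.85
eef_pos: [588.4, -47.0, 130.7]
tool_rot: [3.141, 0.0, -1.299]
force: [0.3, -0.2, -0.1]
width: 60.6
```

Run:
```python
from h import *
st(); im=viewer.get_image("wrist"); s=viewer.get_image("side")
cv2.imwrite("pics/f.png",np.hstack([cv2.resize(im,(400,300)),cv2.resize(s[100:250,190:390],(400,300),interpolation=cv2.INTER_CUBIC)]))
```

```text
12.85 [588.4 -47.  130.7] [ 3.141  0.    -1.299] F [ 0.3 -0.2 -0.1] M [-0.03  0.01 -0.  ] w 60.6 q [-0.02  0.67  0.08  1.78 -0.08  0.69 -1.2 ]
```

View pics/f.png

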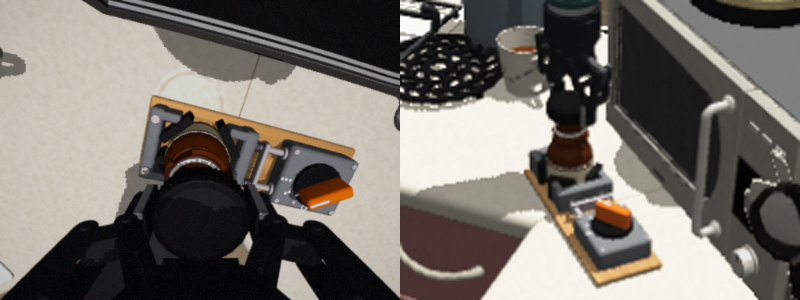

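Run:
```python
from h import *
st(); print(ctrl.finish_job())
```

```text
12.95 [588.4 -47.  130.8] [ 3.142  0.    -1.299] F [ 0.1 -0.5 -1. ] M [ 0.02  0.01 -0.03] w 60.7 q [-0.02  0.67  0.08  1.78 -0.08  0.69 -1.2 ]
the job is handed in; nothing more can be done
None
```

I turned the clamp dial to two dots, unscrewed the cap anticlockwise and lifted it off. I handed the job in at about 13 s with the cap held level over the jar. No verdict was reported.

- **Dial:** The gripper turned it about 1.0 rad clockwise. After release, the close-up image shows the pointer two equal steps of about 28° past the ring, which matches two dots. My scripted bar-angle measurement gave 0.98 rad, but its colour mask was bad, so I disregarded it.
- **Cap:** I turned it about 1.26 rad. The vertical force stayed at about 1 N or less at the readings during the lift, so the threads had let go. At the end the gripper opening reads 60.7 mm, the tool is level and the force on it is about 1 N.
- **Position over the jar:** By dead reckoning from the lift, the cap's edge is about 30 mm above the rim. It is probably 3–4 mm off the jar axis, because the tool sprang back by that much once it was free. I left that, as the limit is 15 mm.
- **Surroundings:** The last images show the jar upright in the clamp, and the arm went nowhere near the mug, pouch or spice jar after the first approach. I did not measure how far the jar's label or those three items may have moved.

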